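Bring the lamp supply to standby

TASK

The lamp supply is the white box with a rotary switch under a hinged cage-like hood; bring it to standby: swing the hood well open, turn the switch from its first click position to the middle one of its three, without forcing it or letting it run on into the third, then shut the hood fully again. Leave the neighbouring heater supply and everything else on the bench as it is.

Things in the scene. Friction and masses are not known exactly. Their poses are not given: they have to be found in the camera images.
- lamp_unit: the lamp supply, a fixed white box 200 (x) x 180 (y) x 90 (z) mm; origin at the centre of its underside on the bench, own -x is its vented front, which (with the hood lip above it) looks away from the robot, give or take 20 degrees; own z up; the switch panel is its top face at z = 90
- switch_axis (a point): point on the lamp supply's top face where the switch's vertical axis passes, above the box's origin; axes as the box. In the middle position the handle's pointed end looks along the box's -x; at 0 it is turned 45 degrees from that toward the box's -y, at 1.571 toward +y
- switch (a joint): angle of the black bar handle, rad, growing clockwise seen from above; detents at 0 (first position, where it starts), 0.785 (middle, standby) and 1.571 (third). A spring pulls it into the nearest detent; it tips over at about 0.39 and 1.18; the hump takes about 0.2 to 0.3 N m, some 6 to 10 N at the pointed end
- switch_point (a point): top of the pointed end of the bar handle, 46 mm from the axis and 34 mm above the box's top face. The bar spans the axis: 20 mm behind it to 40 mm ahead at 14 mm width, then an 8 mm wide point; its sides are upright from 4 to 34 mm above the top face; round hub 40 dia below 12 mm
- hood (a joint): opening angle of the hood, rad: 0 shut, 1.8 fully open (leaning back). Stiff hinge: it stays where it is left; moving it takes about 1 to 2 N at the lip
- hood_hinge (a point): centre of the hood's hinge line, which runs along the box's y, 64 mm toward +x from the switch's axis and 2 mm above the top face; axes as the box
- hood_lip (a point): middle of the lower outer edge of the hood's lip; axes turn with the hood (as the box's when shut). The hood is an upturned tray-shaped cage of flat grey bars (gaps 20 mm in the top), from the hinge 130 mm toward -x, 110 wide, top 52 mm above the hinge (48 inside); at the top of its front a grey lip 80 wide, 5 thick sticks out 27 mm toward -x, underside 47 mm above the hinge
- heater_unit: the heater supply, a fixed white box of the same size with no hood, a toggle and a dial on top; to be left alone; origin at the centre of its underside
- heater_lever_tip (a point): tip of the toggle on the heater supply, to be left alone
- objective: a steel microscope objective, 26 dia x 40 tall, standing on the heater supply, in mm; bystander, origin at its underside
- slide_box: a grey plastic slide box, 85x50x32, in mm; bystander, origin at its underside
- reagent_jar: a small white jar, 44 dia x 60 tall, in mm; bystander, origin at its underside
- screwdriver: a black-handled screwdriver, 150 long, lying, in mm; bystander, origin at its underside
- dish: a low glass dish, 70 dia x 16 tall, in mm; bystander, origin at its underside
- lens_ring: an aluminium lens ring, 44 dia x 14 tall, in mm; bystander, origin at its underside
- keypad: a white keypad box, 70x100x33, in mm; bystander, origin at its underside

How it is judged:
On the way, in this order (a step that is already met when the one before it is completed fails the run):
1. the hood is swung open (past 1.0 rad) with the switch still in its first position (value of joint hood above 1 rad and value of joint switch below 0.3 rad), for 0.1 s.
2. with the hood open the switch rests in its middle detent (value of joint switch between 0.665 and 0.905 rad and value of joint hood above 0.7 rad), for 0.3 s.
3. the hood is shut again over the switch in its middle position (value of joint switch between 0.665 and 0.905 rad and value of joint hood below 0.06 rad), for 0.2 s.
At the end, for the whole second after the job is handed in: the switch rests in the middle detent (0.785 rad, within 0.12), the hood is shut (under 0.06 rad), both still (all of step 3 and velocity of joint switch between -0.1 and 0.1 rad/s and velocity of joint hood below 0.1 rad/s); the robot touches nothing.
It fails at once if the switch runs on to the third position (past 1.18 rad) (value of joint switch above 1.18 rad).
It fails at once if the switch is forced (over 25 N on it) (contact force between the arm and switch above 25 N).
It fails at once if the heater supply's toggle is moved (over 10 mm) (distance of heater_lever_tip from where it was at the start of the episode above 0.01 m).
It fails at once if a bystander is moved over 30 mm (distance of any of objective, slide_box, reagent_jar, screwdriver, dish, lens_ring, keypad from where it was at the start of the episode above 0.03 m).
It also fails if it takes over 61 s, if anything falls off the work surface, if the arm or the gripper's body presses on something with over 40 N, if the wrist force passes 120 N, or if a joint passes its speed limit or range.

ROBOT

A 6-joint arm with a two-finger parallel gripper is mounted at the origin on the work surface. World frame = base frame: x ahead of the robot, y to its left, z up, the work surface at z = 0. Lengths are in m, angles in rad, forces in N, time in s.
With the tool pointing down it reaches from about 0.25 to 0.725 m from the base axis. Payload 4 kg.
Tool frame: the origin (TCP) lies at the very end of the fingers, on their centre line; the grasp point (between the pads) lies 19 mm behind it; z points along the fingers, y is the line along which they close (so a half turn about z gives the same grasp; the last joint's range is limited). The gripper opens to 85 mm and grips with 20 to 120 N. Pads are 22 mm wide; open, the fingers measure 114 mm over their backs; the gripper's body (76 mm by 85 mm) begins 54 mm behind the grasp point. The pads swing forward as they close: fully open they stand 13 mm farther back than shut.
Start: joints at [1.324, 0.241, 0.005, 1.335, 0, 1.571], TCP at [0.122, 0.485, 0.198] pointing down, gripper open.
Joint ranges: [-2.72, 2.72], [-1.05, 1.87], [-1.09, 1.28], [-1.99, 2.15], [-1.42, 1.44], [-3.14, 3.14]. Speed limits (rad/s): [2.79, 2.79, 3.14, 3.14, 3.14, 3.14].

INTERFACE

Orientations are given as a unit quaternion [x, y, z, w].
In Python, from workcell import * gives the robot as it stands. The module is installed in compiled form; this text tells all that it offers.
- The arm moves only by the tool send_rows, never from a script. Its argument "steps" is text: rows parted by semicolons, each of 7 numbers parted by spaces: the opening, from -1 (shut) to 1 (fully open), then the shift along the world's x, y, z in m, then the turn, a rotation vector about the world's x, y, z in rad. A call has exactly 5 rows; each row shifts and turns the commanded pose from where the row before left it; what a row does not reach is not made up. A row lasts 1/12 s, in which the tool goes at most 41.7 mm and 7.16 degrees, less where a joint would pass 70% of its speed; a pose out of reach is approached as far as the arm can. A call is refused whole if a number of a shift passes 0.0417 or a number of a turn 0.125, either way. A call with a gripper value outside its range is refused whole. The fingers move at their own pace and stop on an object; the grip force is fixed at half the most. Time passes only in rows, so rows that do not move let the fingers close, or fill a call up. It gives the time, the measured TCP pose, the force, the opening and the grip force at its end, in the units of the state.
- get_obs(): the state, without advancing time (a new reading comes with each control period).
- camera(name): name is "scene" or "top"; returns a dict with "frame" (384x512x3 uint8, red, green, blue), "range_z" (384x512 float32, m along the optical axis (not along the pixel's ray), 0 where there is no reading), "camera_matrix" (3x3 intrinsics, pixels), "extrinsics" (4x4, takes a point from world to camera coordinates). Camera axes: x right, y down, z forward; pixel columns grow to the right and rows downward; lengths in m; the calibration is good to about 2 mm. A picture is of the moment at which its call begins.
- job_done(): hands the job in; it is judged then, once.
The state is a dict: "clock": time; "joint_pos": joint angles; "joint_vel": joint speeds; "tau": joint torques, N m; "eef_pos": TCP position; "tool_rot": TCP orientation; "ft_force": force on the tool from outside, world axes, zero at the start; "ft_torque": the same for the moment, N m; "grip_width": finger opening in m; "grasp_force": force on a finger pad.
Only numpy, scipy, OpenCV 4.12 (cv2) and the standard library are available. Lean on these libraries where they do the work, as an engineer would, in place of code of your own. Each camera call takes 0.05 s, during which the arm holds its last target. There are 200 camera calls.

## Working session

There is one attempt and no reset: what is moved stays moved. The work goes in short steps, Python scripts to look and compute and a tool call to move; the robot and the scene stay as the last step left them, time stands still between calls to the robot, and variables do not carry over. Pictures are saved under pics/ and viewed, at most 10 in all, crops included, and the job is handed in when it is done.

Besides the shell and the picture viewer there is one more tool, called after "Request:" in YAML: its name, and indented under it one key for each argument. send_rows: Moves the arm, as the interface text tells. Its arguments: {"type":"object","properties":{"steps":{"type":"string"}},"required":["steps"]}

```bash
mkdir -p pics; cat > h.py <<'E'
from workcell import *
import numpy as np, cv2
def snap(n):
    c=camera(n); return c
def save(c,f): cv2.imwrite('pics/'+f,c["frame"][:,:,::-1])
def world(c):
    K=c["camera_matrix"];T=np.linalg.inv(c["extrinsics"]);Z=c["range_z"]
    v,u=np.mgrid[:Z.shape[0],:Z.shape[1]]
    P=np.stack([(u-K[0,2])/K[0,0]*Z,(v-K[1,2])/K[1,1]*Z,Z],-1)
    W=P@T[:3,:3].T+T[:3,3]; W[Z==0]=np.nan
    return W
E
python3 - <<'E'
from h import *
a=snap("scene");b=snap("top");
im=np.vstack([a["frame"],b["frame"]])
save(a,"s1.png");save(b,"t1.png")
np.savez('v1.npz',s=world(a),t=world(b),sf=a["frame"],tf=b["frame"])
for c in(a,b):print(np.linalg.inv(c["extrinsics"]).round(3),c["camera_matrix"])
print(get_obs())
E
```

```text
[[-0.619  0.516 -0.592  1.108]
 [ 0.785  0.397 -0.475  0.429]
 [-0.01  -0.759 -0.651  0.717]
 [ 0.     0.     0.     1.   ]] [[368.30886645   0.         256.73546006]
 [  0.         368.30886645 190.2274388 ]
 [  0.           0.           1.        ]]
[[ 0.004 -0.981  0.194  0.329]
 [-1.    -0.005 -0.004  0.011]
 [ 0.005 -0.194 -0.981  1.152]
 [ 0.     0.     0.     1.   ]] [[383.60750967   0.         255.07574829]
 [  0.         383.60750967 187.94665741]
 [  0.           0.           1.        ]]
{'clock': 0.1, 'joint_pos': array([ 1.32398946e+00,  2.41332587e-01,  3.85486518e-03,  1.33524013e+00,
       -1.29907229e-05,  1.57076696e+00]), 'joint_vel': array([-1.00007550e-03, -2.11072815e-03,  2.40027235e-03, -1.57717261e-03,
        2.54747113e-04,  3.28082704e-06]), 'tau': array([ 6.50606148e-05, -3.73137331e+01,  2.53009933e+01,  1.08126272e-02,
       -5.32897366e-05,  2.16045571e-06]), 'eef_pos': array([0.12200041, 0.48421956, 0.19730304]), 'tool_rot': array([ 1.23075832e-01,  9.92396804e-01, -9.54255194e-04, -1.11828876e-04]), 'ft_force': array([-0.07306644,  0.14246837,  0.00577694]), 'ft_torque': array([-0.00537181,  0.02080354, -0.00520231]), 'grasp_force': 0.0, 'grip_width': 0.08527695192829654}
```

View pics/s1.png

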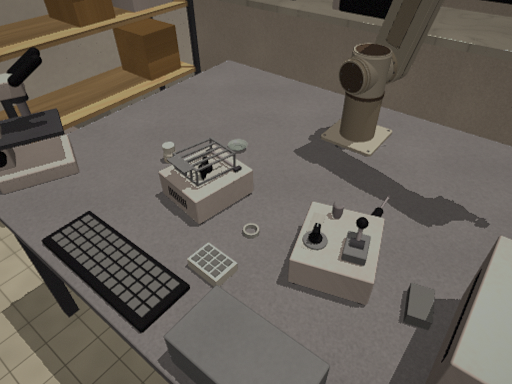

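View pics/t1.png

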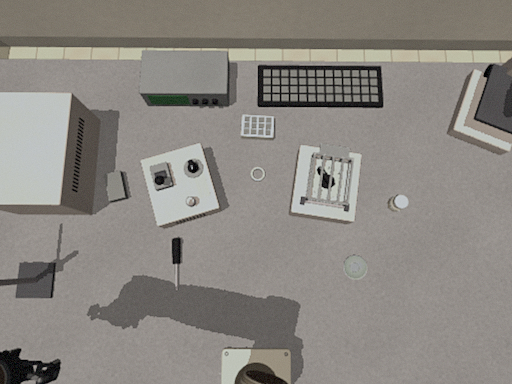

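The scene view has the caged lamp supply at about (207,180), with the jar at (168,150) and the dish at (237,146). In the top view the lamp is at (328,185) with its lip facing up (world +x), and the heater is at (180,185).

```bash
python3 - <<'E'
from h import *
d=np.load('v1.npz');W=d['t'];F=d['tf'].astype(int)
x,y,z=W[...,0],W[...,1],W[...,2]
R=np.zeros(z.shape,bool);R[140:228,285:368]=1
top=R&(abs(z-.09)<.006)
print('z med',np.nanmedian(z[top]),top.sum())
P=W[top][:,:2].astype(np.float32)
r=cv2.minAreaRect(P*1000);print('rect top',r)
# robust: white visible faces
for lo,hi,n in((.132,.152,'hoodtop'),(.105,.131,'mid')):
    m=R&(z>lo)&(z<hi);print(n,m.sum(),cv2.minAreaRect(W[m][:,:2].astype(np.float32)*1000),np.median(z[m]))
dark=R&(F.sum(-1)<90)&(z>.1)
print('dark',dark.sum(),W[dark].mean(0))
m=R&(z>.07)
i=d['tf'][130:235,275:375];cv2.imwrite('pics/c1.png',cv2.resize(i,None,fx=5.5,fy=5.5,interpolation=cv2.INTER_CUBIC)[:,:,::-1])
S=d['s'];zs=S[...,2];Rs=np.zeros(zs.shape,bool);Rs[130:225,155:260]=1
t=Rs&(abs(zs-.09)<.006);print('scene rect',cv2.minAreaRect(S[t][:,:2].astype(np.float32)*1000))
t=Rs&(zs>.134)&(zs<.155);print('scene hood',cv2.minAreaRect(S[t][:,:2].astype(np.float32)*1000),np.nanmedian(zs[t]))
E
```

```text
z med 0.08986517172280384 2871
rect top ((558.684326171875, -197.61941528320312), (180.3832244873047, 200.50865173339844), 81.25334167480469)
hoodtop 876 ((569.661376953125, -199.29368591308594), (110.22854614257812, 156.65695190429688), 81.24222564697266) 0.1476774452334002
mid 201 ((558.4930419921875, -197.65045166015625), (110.14523315429688, 131.44837951660156), 81.29325103759766) 0.11866398211367457
dark 65 [ 0.5602251  -0.18937049  0.11362837]
scene rect ((558.5284423828125, -196.72152709960938), (182.74517822265625, 201.5598907470703), 81.46390533447266)
scene hood ((568.608642578125, -199.14389038085938), (114.61995697021484, 159.8817138671875), 81.27852630615234) 0.14766417659996234
```

View pics/c1.png

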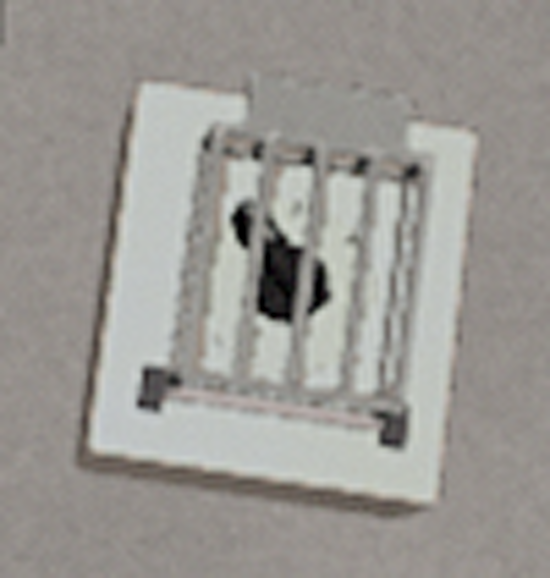

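Both views agree: the lamp is centred at (0.5586, -0.1974) and its front direction is (0.988, -0.152). The rectangle sizes match the given ones. I'll tilt the shut gripper sideways and lift the lip from its left end.

Request:
send_rows:
  steps: "-1 .024 -.027 .013 0 0 .019;-1 .024 -.027 .013 0 0 .019;-1 .024 -.027 .013 0 0 .019;-1 .024 -.027 .013 0 0 .019;-1 .024 -.027 .013 0 0 .019"

```text
clock: 0.52
eef_pos: [0.2426, 0.3482, 0.2632]
tool_rot: [0.075, 0.997, -0.0, -0.0]
ft_force: [-0.0, 0.9, -0.8]
grip_width: 0.0255
grasp_force: 0.0
```

Request:
send_rows:
  steps: "-1 .024 -.027 0 0 0 0;-1 .024 -.027 0 0 0 0;-1 .024 -.027 0 0 0 0;-1 .024 -.027 0 0 0 0;-1 .024 -.027 0 0 0 0"

```text
clock: 0.93
eef_pos: [0.3628, 0.2132, 0.2629]
tool_rot: [0.076, 0.997, -0.0, -0.0]
ft_force: [0.9, 1.2, -0.3]
grip_width: -0.0
grasp_force: 0.0
```

Request:
send_rows:
  steps: "-1 .024 -.027 0 -.1 .0154 0;-1 .024 -.027 0 -.1 .0154 0;-1 .024 -.027 0 -.1 .0154 0;-1 .024 -.027 0 -.1 .0154 0;-1 .024 -.027 0 -.1 .0154 0"

```text
clock: 1.35
eef_pos: [0.4835, 0.0786, 0.2635]
tool_rot: [0.073, 0.965, -0.252, -0.019]
ft_force: [0.5, 0.9, 0.5]
grip_width: 0.0003
grasp_force: 0.0
```

Request:
send_rows:
  steps: "-1 .024 -.027 0 -.1 .0154 0;-1 .024 -.027 0 -.1 .0154 0;-1 .024 -.027 0 -.1 .0154 0;-1 .024 -.027 0 -.1 .0154 0;-1 .024 -.027 0 -.1 .0154 0"

```text
clock: 1.77
eef_pos: [0.6035, -0.0557, 0.2629]
tool_rot: [0.066, 0.871, -0.485, -0.037]
ft_force: [0.5, 0.6, 0.5]
grip_width: 0.0002
grasp_force: 0.0
```

Request:
send_rows:
  steps: "-1 .0103 -.011 0 0 0 0;-1 .0103 -.011 0 0 0 0;-1 .0103 -.011 0 0 0 0;-1 .0103 -.011 0 0 0 0;-1 .0103 -.011 0 0 0 0"

```text
clock: 2.18
eef_pos: [0.654, -0.1108, 0.2618]
tool_rot: [0.066, 0.872, -0.483, -0.038]
ft_force: [0.3, 0.6, -0.1]
grip_width: 0.0002
grasp_force: 0.0
```

Request:
send_rows:
  steps: "-1 0 0 -.03 0 0 0;-1 0 0 -.03 0 0 0;-1 0 0 -.03 0 0 0;-1 0 0 -.03 0 0 0;-1 0 0 -.03 0 0 0"

```text
clock: 2.6
eef_pos: [0.6532, -0.1103, 0.1111]
tool_rot: [0.066, 0.872, -0.483, -0.038]
ft_force: [1.0, 0.3, -0.5]
grip_width: 0.0002
grasp_force: 0.0
```

```bash
python3 - <<'E'
from h import *
print(get_obs()["joint_pos"].round(3),get_obs()["eef_pos"])
a=snap("scene");b=snap("top")
A=cv2.resize(a["frame"][100:240,130:290],(560,490));B=cv2.resize(b["frame"][120:240,265:375],(0,0),fx=2,fy=2)
cv2.imwrite('pics/a2.png',A[:,:,::-1])
E
```

```text
[ 0.242  0.97   0.573  1.726 -0.898  0.665] [ 0.65319336 -0.11030079  0.11105659]
```

View pics/a2.png

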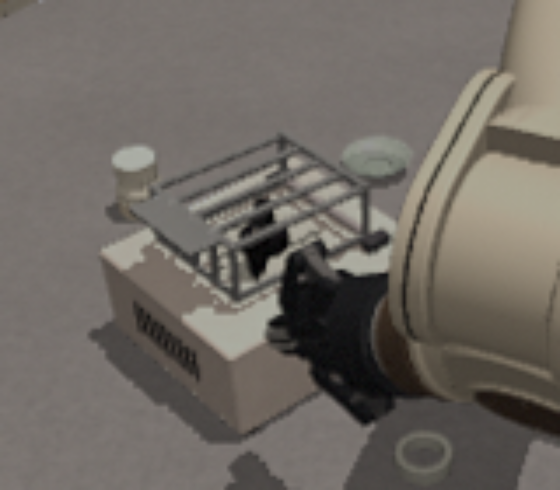

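The fingertips (280,330) are just left-front of the hood and clear of it; the lip is at (170,220). Inserting under the lip.

Request:
send_rows:
  steps: "-1 -.0014 -.0095 0 0 0 0;-1 -.0014 -.0095 0 0 0 0;-1 -.0014 -.0095 0 0 0 0;-1 -.0014 -.0095 0 0 0 0;-1 -.0014 -.0095 0 0 0 0"

```text
clock: 3.12
eef_pos: [0.6471, -0.1591, 0.1152]
tool_rot: [0.068, 0.872, -0.483, -0.036]
ft_force: [-0.2, 0.9, 0.1]
grip_width: -0.0001
grasp_force: 0.0
```

Request:
send_rows:
  steps: "-1 -.0009 -.006 0 0 0 0;-1 -.0009 -.006 0 0 0 0;-1 -.0009 -.006 0 0 0 0;-1 -.0009 -.006 0 0 0 0;-1 -.0009 -.006 0 0 0 0"

```text
clock: 3.53
eef_pos: [0.6421, -0.1881, 0.1131]
tool_rot: [0.066, 0.872, -0.483, -0.037]
ft_force: [-0.7, 0.1, 0.4]
grip_width: 0.0001
grasp_force: 0.0
```

Request:
send_rows:
  steps: "-1 0 0 .012 0 0 0;-1 -.002 .0003 .011 0 0 0;-1 -.004 .0006 .010 0 0 0;-1 -.005 .0008 .009 0 0 0;-1 -.006 .0009 .008 0 0 0"

```text
clock: 3.95
eef_pos: [0.6253, -0.1845, 0.1649]
tool_rot: [0.066, 0.872, -0.483, -0.036]
ft_force: [-0.6, 0.5, 0.2]
grip_width: -0.0002
grasp_force: 0.0
```

Request:
send_rows:
  steps: "-1 -.0065 .001 .0084 0 0 0;-1 -.0065 .001 .0084 0 0 0;-1 -.0065 .001 .0084 0 0 0;-1 -.0065 .001 .0084 0 0 0;-1 -.0065 .001 .0084 0 0 0"

```text
clock: 4.37
eef_pos: [0.5919, -0.1799, 0.206]
tool_rot: [0.066, 0.872, -0.483, -0.037]
ft_force: [-0.2, 0.3, 0.6]
grip_width: 0.0001
grasp_force: 0.0
```

```bash
python3 - <<'E'
from h import *
a=snap("scene")
A=cv2.resize(a["frame"][80:240,110:290],(630,560))
cv2.imwrite('pics/a3.png',A[:,:,::-1])
E
```

```text
(no output)
```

View pics/a3.png

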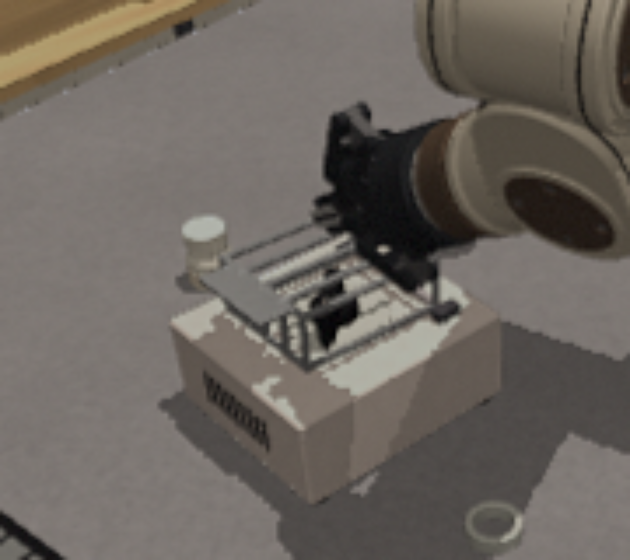

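```bash
python3 - <<'E'
from h import *
a=snap("scene");b=snap("top")
from scipy.spatial.transform import Rotation as R
o=get_obs();p=o["eef_pos"];q=R.from_quat(o["tool_rot"]).as_matrix();print(q.round(3))
def pr(c,P):
    X=c["extrinsics"]@np.r_[P,1];u=c["camera_matrix"]@X[:3];return u[:2]/u[2]
f=np.array([.9884,-.1521]);L=np.array([.1521,.9884]);C=np.array([.5586,-.1974])
ims=[]
for c in(a,b):
    im=c["frame"].copy()
    def dot(P,col): cv2.circle(im,tuple(int(round(x)) for x in pr(c,P)),1,col,-1)
    dot(p,(255,0,0)); dot(p-.073*q[:,2],(255,255,0))
    for l in(-.04,.04):
        dot(np.r_[C+f*.093+L*l,.139],(0,255,0))
    dot([.642,-.188,.113],(255,0,255)); dot(np.array([.642,-.188,.113])-.073*q[:,2],(255,160,0))
    ims.append(im)
A=cv2.resize(ims[0][80:240,110:290],(480,427));B=cv2.resize(ims[1][100:240,275:390],(351,427))[:,:318]
cv2.imwrite('pics/a4.png',np.hstack([A,B])[:,:,::-1])
# hood state from top view
W=world(b);z=W[...,2];S=world(a)
from numpy import *
for n,w in(('top',W),('scene',S)):
    d=w[...,:2]-C;F=d@f;l=d@L
    m=(F>.068)&(F<.11)&(abs(l)<.05)&(w[...,2]>.1)&(w[...,2]<.3);print(n,m.sum(),F[m].max() if m.any() else 0, l[m].min(),l[m].max(),median(w[...,2][m]),w[...,2][m].min(),w[...,2][m].max())
E
```

```text
[[-0.988  0.081 -0.128]
 [ 0.151  0.525 -0.838]
 [-0.001 -0.847 -0.531]]
top 234 0.09085792850722427 -0.039865407049223055 0.039652732992624645 0.15157014124339274 0.1472335935788529 0.15641285604733468
scene 174 0.08948712288642963 -0.04054242315381395 0.04068108684042533 0.15159038427414934 0.1463678423709487 0.15402680651012646
```

View pics/a4.png

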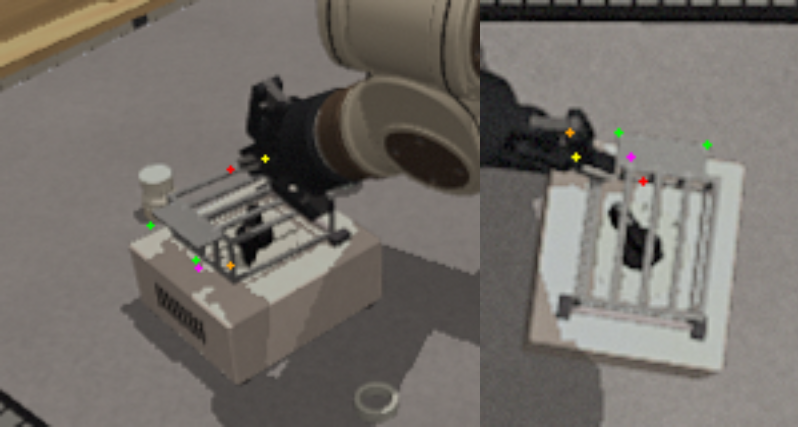

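```bash
python3 - <<'E'
from h import *
from scipy.spatial.transform import Rotation as R
o=get_obs();p=o["eef_pos"];q=R.from_quat(o["tool_rot"]).as_matrix()
for n in("scene","top"):
    c=snap(n);w=world(c);F=c["frame"].astype(int)
    t=(w-p)@q  # tool coords
    m=(abs(t[...,0])<.03)&(abs(t[...,1])<.06)&(t[...,2]>-.09)&(t[...,2]<.02)&(w[...,2]>.17)
    T=t[m]*1000;print(n,len(T))
    for a in range(-90,20,10):
        s=T[(T[:,2]>=a)&(T[:,2]<a+10)]
        if len(s):print(a,len(s),s.min(0).round(),s.max(0).round(),s.mean(0).round())
E
```

```text
scene 196
-90 96 [-13. -35. -90.] [  9.  37. -80.] [ -6.  -2. -86.]
-80 34 [-13. -24. -80.] [ 10.  31. -70.] [ -8.   1. -75.]
-70 20 [-12. -13. -70.] [  8.  13. -60.] [ -8.  -1. -64.]
-60 22 [-12. -13. -59.] [  0.  13. -50.] [ -9.  -0. -54.]
-50 15 [-11. -12. -50.] [ -6.  12. -41.] [ -8.  -1. -45.]
-40 9 [-11. -10. -40.] [ -6.   8. -37.] [ -9.  -1. -39.]
top 167
-90 50 [-12. -36. -90.] [ 13.  34. -80.] [  7. -11. -85.]
-80 16 [ -6. -26. -80.] [ 12.  26. -71.] [  7.   1. -77.]
-70 23 [ -8. -14. -69.] [ 10.   5. -60.] [  3.  -8. -64.]
-60 37 [-12. -15. -60.] [ 11.   4. -50.] [  3.  -8. -55.]
-50 29 [-13. -14. -50.] [ 11.   3. -40.] [  3.  -8. -45.]
-40 12 [-11.  -9. -39.] [ 10.  -1. -33.] [  1.  -6. -36.]
```

The visible fingertips end about 33 mm short of the reported TCP, so the lip slipped off after a slight lift. It now stands at z≈0.15. I'll retry with that offset.

Request:
send_rows:
  steps: "-1 0 0 .03 0 0 0;-1 .015 .010 0 0 0 0;-1 .015 .010 0 0 0 0;-1 .015 .010 0 0 0 0;-1 .014 .011 0 0 0 0"

```text
clock: 5.03
eef_pos: [0.6522, -0.139, 0.2344]
tool_rot: [0.067, 0.872, -0.483, -0.038]
ft_force: [1.0, 0.2, 0.4]
grip_width: 0.0003
grasp_force: 0.0
```

Request:
send_rows:
  steps: "-1 0 0 -.03 0 0 0;-1 0 0 -.03 0 0 0;-1 0 0 -.03 0 0 0;-1 0 0 -.03 0 0 0;-1 0 0 -.021 0 0 0"

```text
clock: 5.45
eef_pos: [0.6504, -0.1393, 0.0898]
tool_rot: [0.065, 0.872, -0.483, -0.039]
ft_force: [0.5, -0.4, -0.4]
grip_width: -0.0002
grasp_force: 0.0
```

Request:
send_rows:
  steps: "-1 -.0014 -.009 0 0 0 0;-1 -.0014 -.009 0 0 0 0;-1 -.0014 -.009 0 0 0 0;-1 -.0014 -.009 0 0 0 0;-1 -.0014 -.009 0 0 0 0"

```text
clock: 5.87
eef_pos: [0.6453, -0.1855, 0.0964]
tool_rot: [0.068, 0.872, -0.483, -0.036]
ft_force: [0.7, -0.2, 0.7]
grip_width: -0.0002
grasp_force: 0.0
```

Request:
send_rows:
  steps: "-1 -.0011 -.007 0 0 0 0;-1 -.0011 -.007 0 0 0 0;-1 -.0011 -.007 0 0 0 0;-1 -.0011 -.007 0 0 0 0;-1 -.0011 -.007 0 0 0 0"

```text
clock: 6.28
eef_pos: [0.6391, -0.2197, 0.0943]
tool_rot: [0.066, 0.872, -0.483, -0.037]
ft_force: [-0.4, 0.1, 0.2]
grip_width: 0.0005
grasp_force: 0.0
```

```bash
python3 - <<'E'
from h import *
o=get_obs();print(o["eef_pos"],o["joint_pos"].round(2),o["ft_force"].round(1))
a=snap("scene");b=snap("top")
A=cv2.resize(a["frame"][100:240,130:290],(480,420));B=cv2.resize(b["frame"][100:240,275:380],(315,420))
cv2.imwrite('pics/a5.png',np.hstack([A,B])[:,:,::-1])
E
```

```text
[ 0.63907813 -0.2196949   0.09431577] [ 0.09  0.88  0.35  1.41 -0.97  0.44] [-0.4  0.1  0.2]
```

View pics/a5.png

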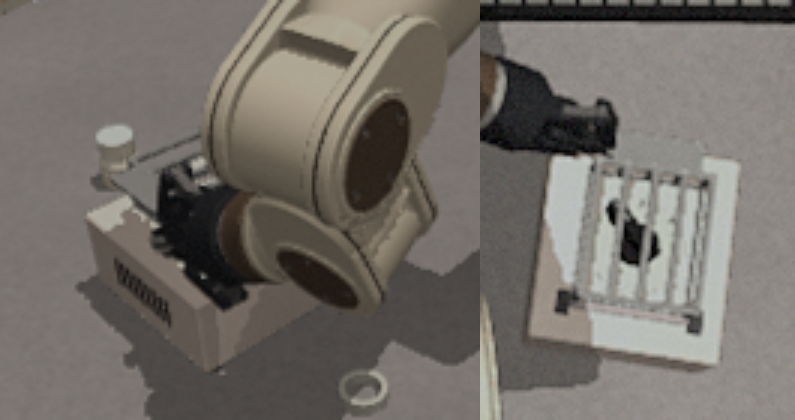

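The gripper is now at the lip's left end, with the fingertips hidden under it (top view at about (612,130)). Lifting.

Request:
send_rows:
  steps: "-1 0 0 .012 0 0 0;-1 -.002 .0003 .011 0 0 0;-1 -.004 .0006 .010 0 0 0;-1 -.005 .0008 .009 0 0 0;-1 -.006 .0009 .008 0 0 0"

```text
clock: 6.8
eef_pos: [0.6223, -0.2158, 0.1455]
tool_rot: [0.066, 0.872, -0.483, -0.036]
ft_force: [0.4, 2.2, -1.0]
grip_width: 0.0003
grasp_force: 1.1
```

```bash
cat >> h.py <<'E'
from scipy.spatial.transform import Rotation as R
f=np.array([.9884,-.1521]);L=np.array([.1521,.9884]);C=np.array([.5586,-.1974])
def hood():
    for n in("scene","top"):
        c=snap(n);w=world(c);d=w[...,:2]-C;F=d@f+.064;l=d@L;z=w[...,2]-.092
        g=c["frame"].astype(int);g=(g.max(-1)-g.min(-1)<25)&(g.mean(-1)>75)
        # right part of hood: rho,angle of grey pts
        m=(l<-.0)&(l>-.045)&(abs(F)<.17)&(z>.02)&(z<.2)&g
        r=np.hypot(F,z);m&=(r>.135)&(r<.175)
        if m.sum():
            a=np.arctan2(z[m],F[m]);i=r[m]>.15
            print(n,m.sum(),'lip theta',np.median(a[i]-np.arcsin(.050/r[m][i])).round(3) if i.any() else None,'rmax',r[m].max())
E
python3 -c "
from h import *
hood()"
```

```text
scene 70 lip theta 0.384 rmax 0.16636194088283413
top 198 lip theta 0.403 rmax 0.16571964443330336
```

Request:
send_rows:
  steps: "-1 -.0065 .001 .0084 0 0 0;-1 -.0065 .001 .0084 0 0 0;-1 -.0065 .001 .0084 0 0 0;-1 -.0065 .001 .0084 0 0 0;-1 -.0065 .001 .0084 0 0 0"

```text
clock: 7.32
eef_pos: [0.5891, -0.2116, 0.1874]
tool_rot: [0.066, 0.872, -0.484, -0.037]
ft_force: [0.9, 0.0, -0.4]
grip_width: 0.0002
grasp_force: 0.5
```

Request:
send_rows:
  steps: "-1 -.0068 .001 .0046 0 0 0;-1 -.0068 .001 .0046 0 0 0;-1 -.0068 .001 .0046 0 0 0;-1 -.0068 .001 .0046 0 0 0;-1 -.0068 .001 .0046 0 0 0"

```text
clock: 7.73
eef_pos: [0.5548, -0.2063, 0.2093]
tool_rot: [0.066, 0.872, -0.483, -0.037]
ft_force: [1.3, 0.7, -2.5]
grip_width: 0.0
grasp_force: 0.7
```

```bash
python3 -c "
from h import *
hood()"
```

```text
scene 20 lip theta 0.954 rmax 0.16580471548707743
top 182 lip theta 0.974 rmax 0.16760165981509625
```

Request:
send_rows:
  steps: "-1 -.009 .0014 .003 0 0 0;-1 -.009 .0014 .003 0 0 0;-1 -.009 .0014 .002 0 0 0;-1 -.009 .0014 .002 0 0 0;-1 -.009 .0014 .001 0 0 0"

```text
clock: 8.25
eef_pos: [0.5096, -0.1993, 0.2204]
tool_rot: [0.066, 0.872, -0.483, -0.037]
ft_force: [0.6, -1.4, -0.6]
grip_width: 0.0
grasp_force: 0.4
```

Request:
send_rows:
  steps: "-1 -.009 .0014 0 0 0 0;-1 -.009 .0014 0 0 0 0;-1 -.009 .0014 -.001 0 0 0;-1 -.009 .0014 -.001 0 0 0;-1 -.009 .0014 -.001 0 0 0"

```text
clock: 8.67
eef_pos: [0.4646, -0.1923, 0.2172]
tool_rot: [0.066, 0.872, -0.483, -0.037]
ft_force: [0.5, -0.1, -1.6]
grip_width: -0.0001
grasp_force: 0.4
```

```bash
python3 -c "
from h import *
hood()"
```

```text
scene 19 lip theta 1.522 rmax 0.16519021890508095
top 64 lip theta 1.545 rmax 0.16720549128435422
```

The hood is at about 1.53 rad. The same tilted finger can push the switch point toward -y from the left, so I'll back off and go round to it.

Request:
send_rows:
  steps: "-1 .012 -.0018 .006 0 0 0;-1 .012 -.0018 .006 0 0 0;-1 .012 -.0018 .006 0 0 0;-1 .012 -.0018 .006 0 0 0;-1 .012 -.0018 .006 0 0 0"

```text
clock: 9.18
eef_pos: [0.5262, -0.2016, 0.2476]
tool_rot: [0.066, 0.872, -0.483, -0.037]
ft_force: [-0.1, -0.6, -0.1]
grip_width: 0.0001
grasp_force: 0.0
```

Request:
send_rows:
  steps: "-1 .016 .011 0 0 0 0;-1 .016 .011 0 0 0 0;-1 .016 .011 0 0 0 0;-1 .016 .011 0 0 0 0;-1 .016 .011 0 0 0 0"

```text
clock: 9.6
eef_pos: [0.6063, -0.1461, 0.2472]
tool_rot: [0.066, 0.872, -0.483, -0.037]
ft_force: [0.4, -0.2, 0.2]
grip_width: -0.0
grasp_force: 0.0
```

Request:
send_rows:
  steps: "-1 0 0 -.025 0 0 0;-1 0 0 -.025 0 0 0;-1 0 0 -.025 0 0 0;-1 0 0 -.025 0 0 0;-1 0 0 -.025 0 0 0"

```text
clock: 10.02
eef_pos: [0.6057, -0.1464, 0.121]
tool_rot: [0.066, 0.872, -0.483, -0.037]
ft_force: [0.0, -0.2, 0.5]
grip_width: 0.0002
grasp_force: 0.0
```

```bash
cat >> h.py <<'E'
def sw(show=None):
    c=snap("top");w=world(c);d=w[...,:2]-C;z=w[...,2]-.09
    F=d@f;l=d@L
    dark=c["frame"].max(-1)<75
    m=dark&(z>.022)&(z<.045)&(np.hypot(F,l)<.055)
    print('handle px',m.sum());r=np.hypot(F,l)[m];i=r>.025
    print('angle of far pts beta',np.degrees(np.arctan2(l[m][i],F[m][i])).round(), 'r',(r[i]*1000).round())
def tip():
    o=get_obs();p=o["eef_pos"];q=R.from_quat(o["tool_rot"]).as_matrix()
    for n in("scene","top"):
        w=world(snap(n));t=(w-p)@q
        m=(abs(t[...,0])<.016)&(abs(t[...,1])<.018)&(t[...,2]>-.07)&(w[...,2]>.1)&(t[...,2]<.02)
        if m.any():
            k=t[m][:,2]; W=w[m][k>k.max()-.006];print(n,'tip end',k.max(),'F,l,z',((W[:,:2]-C)@f).mean(),((W[:,:2]-C)@L).mean(),W[:,2].mean())
E
python3 -c "
from h import *
sw();tip();hood()
b=snap('top');a=snap('scene')
A=cv2.resize(a['frame'][80:240,120:290],(446,420));B=cv2.resize(b['frame'][120:240,285:375],(315,420))
cv2.imwrite('pics/a6.png',np.hstack([A,B])[:,:,::-1])"
```

```text
handle px 103
angle of far pts beta [48. 49. 49. 39. 53. 39. 55. 54. 54. 43. 38. 55. 57. 54. 39. 59. 56. 54.
 57. 56. 60.] r [43. 43. 41. 36. 39. 32. 39. 37. 35. 29. 28. 35. 33. 31. 26. 31. 29. 27.
 27. 25. 26.]
scene tip end 0.019973156668213032 F,l,z 0.0279542817065444 0.033150242314118686 0.11835796877132823
top tip end 0.017559708963937437 F,l,z 0.029571755036375068 0.033875555982888245 0.11931083214263616
scene 21 lip theta 1.536 rmax 0.16619987098374153
top 66 lip theta 1.542 rmax 0.16762627490014612
```

View pics/a6.png

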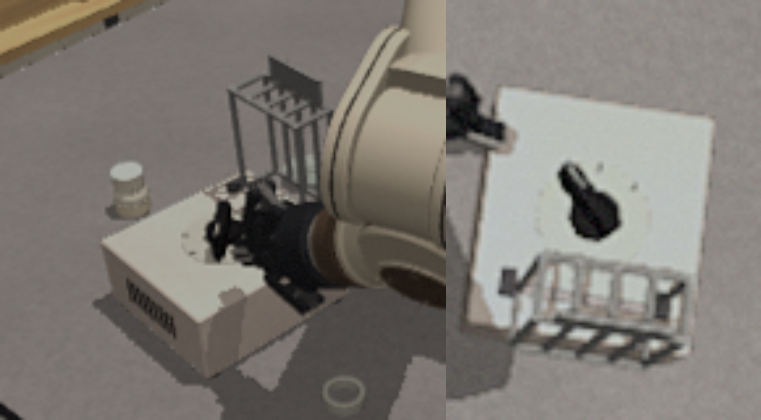

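The hood is open and the switch is still in its first position (pointer at (565,165) in the top crop). The fingertip is at about (513,142). I'll measure its true end.

```bash
python3 -c "
from h import *
o=get_obs();p=o['eef_pos'];q=R.from_quat(o['tool_rot']).as_matrix()
for n in('scene','top'):
    c=snap(n);w=world(c);t=(w-p)@q;l=(w[...,:2]-C)@L;F=(w[...,:2]-C)@f
    m=(abs(t[...,0])<.02)&(abs(t[...,1])<.03)&(t[...,2]>-.05)&(w[...,2]>.1)&(l>.05)
    T=t[m]*1000;i=np.argsort(T[:,2])[-14:]
    print(n);print(np.c_[T[i],w[m][i,2]*1000,l[m][i]*1000,F[m][i]*1000,c['frame'][m][i]].round())
"
```

```text
scene
[[ -7. -10. -45. 156.  91.  47.  49.  47.  44.]
 [ -6. -12. -45. 158.  89.  45.  15.  15.  16.]
 [-11.   5. -45. 144.  98.  51. 105. 103.  96.]
 [-12.  -4. -43. 151.  93.  52.  88.  85.  79.]
 [ -7.  12. -43. 137. 101.  47. 147. 147. 136.]
 [-11.  -6. -43. 152.  91.  50. 103.  98.  92.]
 [ -7.  -7. -42. 152.  90.  46.  89.  86.  80.]
 [ -6.  10. -42. 138.  99.  46.  81.  81.  74.]
 [-10.  -0. -42. 146.  93.  49.  44.  45.  41.]
 [-10.   2. -41. 144.  94.  50.  78.  76.  69.]
 [-11.  -1. -38. 145.  90.  50. 117. 114. 104.]
 [-10.   5. -38. 140.  92.  50. 123. 120. 111.]
 [-10.  -6. -37. 149.  86.  50. 140. 135. 126.]
 [ -4.  -6. -32. 146.  81.  44. 157. 153. 142.]]
top
[[ -0. -10. -41. 154.  87.  40.  76.  75.  71.]
 [  5.  -6. -41. 151.  89.  35.   0.   0.   4.]
 [ 10.  -2. -40. 148.  91.  30. 130. 127. 122.]
 [ -6. -11. -40. 155.  85.  46. 155. 157. 151.]
 [ 10.  -6. -40. 151.  88.  30. 144. 141. 135.]
 [  7.  -5. -40. 150.  88.  33. 131. 127. 121.]
 [  7.  -9. -39. 153.  86.  32. 138. 134. 125.]
 [ 10.  -8. -38. 151.  86.  30. 158. 153. 145.]
 [-11.  -7. -37. 150.  85.  50. 182. 185. 181.]
 [ -5.  -6. -36. 149.  84.  45. 132. 130. 124.]
 [  6.  -8. -35. 149.  83.  34. 149. 140. 134.]
 [  3.  -7. -35. 149.  83.  37. 139. 129. 123.]
 [ -3.  -5. -34. 146.  84.  43. 144. 136. 127.]
 [ -0.  -5. -34. 146.  84.  40. 141. 133. 126.]]
```

Request:
send_rows:
  steps: "-1 0 0 -.0065 0 0 0;-1 0 0 -.0065 0 0 0;-1 0 0 -.0065 0 0 0;-1 0 0 -.0065 0 0 0;-1 0 0 -.0065 0 0 0"

```text
clock: 10.88
eef_pos: [0.6053, -0.1465, 0.0885]
tool_rot: [0.066, 0.872, -0.483, -0.038]
ft_force: [0.6, 0.8, 0.7]
grip_width: -0.0002
grasp_force: 0.0
```

Request:
send_rows:
  steps: "-1 -.0011 -.0075 0 0 0 0;-1 -.0011 -.0075 0 0 0 0;-1 -.0011 -.0075 0 0 0 0;-1 -.0011 -.0075 0 0 0 0;-1 -.0011 -.007 0 0 0 0"

```text
clock: 11.3
eef_pos: [0.6, -0.1847, 0.0901]
tool_rot: [0.067, 0.872, -0.483, -0.037]
ft_force: [-0.1, 0.3, -0.3]
grip_width: -0.0001
grasp_force: 0.0
```

Request:
send_rows:
  steps: "-1 -.0003 -.002 0 0 0 0;-1 -.0003 -.002 0 0 0 0;-1 -.0003 -.002 0 0 0 0;-1 -.0003 -.002 0 0 0 0;-1 -.0003 -.002 0 0 0 0"

```text
clock: 11.72
eef_pos: [0.5988, -0.1934, 0.0896]
tool_rot: [0.066, 0.872, -0.483, -0.037]
ft_force: [-0.3, -0.7, -0.2]
grip_width: -0.0002
grasp_force: 0.0
```

```bash
python3 -c "
from h import *
sw()"
```

```text
handle px 107
angle of far pts beta [49. 53. 50. 48. 49. 48. 40. 54. 39. 54. 55. 55. 43. 37. 56. 54. 54. 40.
 57. 57. 55. 61. 58. 60.] r [54. 54. 53. 43. 43. 41. 36. 39. 32. 39. 37. 35. 29. 28. 35. 33. 31. 26.
 31. 29. 27. 27. 25. 26.]
```

Request:
send_rows:
  steps: "-1 -.0003 -.002 0 0 0 0;-1 -.0003 -.002 0 0 0 0;-1 -.0003 -.002 0 0 0 0;-1 0 0 0 0 0 0;-1 0 0 0 0 0 0"

```text
clock: 12.18
eef_pos: [0.5996, -0.1979, 0.0897]
tool_rot: [0.067, 0.873, -0.482, -0.035]
ft_force: [4.4, 5.8, -0.4]
grip_width: 0.0003
grasp_force: 3.4
```

Request:
send_rows:
  steps: "-1 -.0003 -.002 0 0 0 0;-1 -.0003 -.002 0 0 0 0;-1 -.0003 -.002 0 0 0 0;-1 0 0 0 0 0 0;-1 0 0 0 0 0 0"

```text
clock: 12.6
eef_pos: [0.6016, -0.2019, 0.09]
tool_rot: [0.067, 0.873, -0.481, -0.032]
ft_force: [10.1, 12.0, -1.2]
grip_width: 0.0001
grasp_force: 7.9
```

```bash
python3 -c "
from h import *
sw()"
```

```text
handle px 111
angle of far pts beta [38. 46. 43. 39. 46. 44. 42. 41. 41. 33. 32. 45. 44. 47. 47. 43. 30. 49.
 46. 32. 48. 47. 44. 50. 49. 52.] r [54. 54. 53. 52. 53. 51. 49. 44. 42. 37. 35. 39. 37. 37. 35. 33. 29. 33.
 31. 27. 32. 29. 27. 27. 25. 25.]
```

Force is 15 N, and part of it is friction along +f, since the finger is not following the arc. I'll relieve that by shifting along +f.

Request:
send_rows:
  steps: "-1 .002 -.0003 0 0 0 0;-1 .002 -.0003 0 0 0 0;-1 .002 -.0003 0 0 0 0;-1 0 0 0 0 0 0;-1 0 0 0 0 0 0"

```text
clock: 13.07
eef_pos: [0.6042, -0.2053, 0.0898]
tool_rot: [0.066, 0.872, -0.483, -0.036]
ft_force: [3.7, 5.6, 0.8]
grip_width: -0.0002
grasp_force: 3.2
```

Request:
send_rows:
  steps: "-1 .0007 -.0018 0 0 0 0;-1 .0007 -.0018 0 0 0 0;-1 0 0 0 0 0 0;-1 0 0 0 0 0 0;-1 0 0 0 0 0 0"

```text
clock: 13.48
eef_pos: [0.6057, -0.2088, 0.0898]
tool_rot: [0.067, 0.873, -0.483, -0.036]
ft_force: [4.6, 6.3, 1.0]
grip_width: -0.0002
grasp_force: 3.3
```

```bash
python3 -c "
from h import *
sw();print(get_obs()['ft_force'])"
```

```text
handle px 113
angle of far pts beta [36. 32. 39. 38. 33. 33. 43. 40. 43. 34. 46. 45. 33. 47. 48. 35. 49. 49.
 46. 32. 50. 48. 52. 51. 49. 51.] r [55. 54. 54. 52. 52. 50. 43. 42. 42. 37. 39. 37. 33. 37. 35. 30. 35. 33.
 31. 27. 31. 29. 29. 27. 25. 26.]
[4.54199311 6.19584692 0.89159048]
```

The finger is slipping past the end of the pointer: it is too far forward, at F=48 with the pointer tip at F≈35. I'll back off and push again nearer the axis, at F≈32.

Request:
send_rows:
  steps: "-1 .0016 .0052 0 0 0 0;-1 .0008 .0052 0 0 0 0;-1 .0008 .0052 0 0 0 0;-1 .0008 .0055 0 0 0 0;-1 .0008 .0055 0 0 0 0"

```text
clock: 13.95
eef_pos: [0.6087, -0.1831, 0.0894]
tool_rot: [0.066, 0.872, -0.483, -0.038]
ft_force: [-0.4, -0.0, -0.0]
grip_width: -0.0001
grasp_force: 0.0
```

Request:
send_rows:
  steps: "-1 .0004 .003 0 0 0 0;-1 -.004 .0006 0 0 0 0;-1 -.005 .0008 0 0 0 0;-1 -.005 .0008 0 0 0 0;-1 -.004 .0006 0 0 0 0"

```text
clock: 14.37
eef_pos: [0.5905, -0.1777, 0.0896]
tool_rot: [0.066, 0.872, -0.483, -0.038]
ft_force: [-0.1, -0.2, 0.1]
grip_width: 0.0001
grasp_force: 0.0
```

```bash
python3 -c "
from h import *
o=get_obs();p=o['eef_pos'];q=R.from_quat(o['tool_rot']).as_matrix();t=p-.033*q[:,2];print(p,'tip F,l,z',(t[:2]-C)@f,(t[:2]-C)@L,t[2],o['ft_force'])
b=snap('top')
cv2.imwrite('pics/a7.png',cv2.resize(b['frame'][130:220,285:375],(540,540),interpolation=cv2.INTER_CUBIC)[:,:,::-1])"
```

```text
[ 0.59048731 -0.17767829  0.08960062] tip F,l,z 0.028539383018078276 0.05232419797810847 0.10709650817006194 [-0.0519896  -0.21625614  0.12282084]
```

View pics/a7.png

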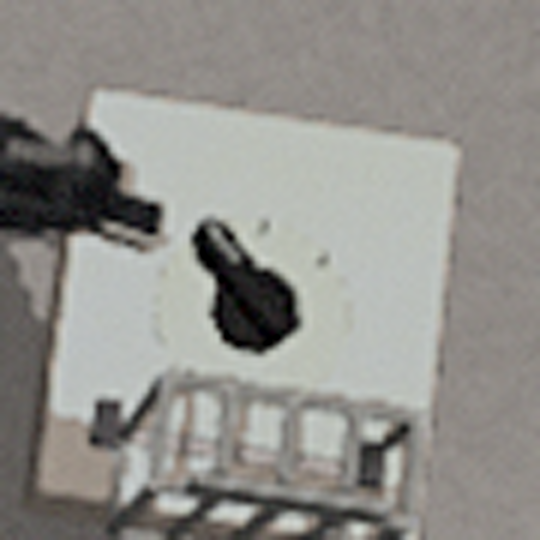

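The switch is back in its first position and the finger end (157,220) lines up with the pointer (210,232). Pushing again.

Request:
send_rows:
  steps: "-1 -.0004 -.003 0 0 0 0;-1 -.0004 -.003 0 0 0 0;-1 -.0004 -.003 0 0 0 0;-1 -.0004 -.003 0 0 0 0;-1 0 0 0 0 0 0"

```text
clock: 14.83
eef_pos: [0.5896, -0.1905, 0.0897]
tool_rot: [0.067, 0.872, -0.483, -0.037]
ft_force: [-0.7, 0.1, 0.5]
grip_width: 0.0002
grasp_force: 0.0
```

Request:
send_rows:
  steps: "-1 .0002 -.0021 0 0 0 0;-1 .0002 -.0021 0 0 0 0;-1 .0002 -.0021 0 0 0 0;-1 0 0 0 0 0 0;-1 0 0 0 0 0 0"

```text
clock: 15.25
eef_pos: [0.5913, -0.1952, 0.0897]
tool_rot: [0.066, 0.872, -0.483, -0.036]
ft_force: [1.3, 3.6, 0.6]
grip_width: 0.0002
grasp_force: 2.2
```

Request:
send_rows:
  steps: "-1 .0003 -.002 0 0 0 0;-1 .0003 -.002 0 0 0 0;-1 0 0 0 0 0 0;-1 0 0 0 0 0 0;-1 0 0 0 0 0 0"

```text
clock: 15.67
eef_pos: [0.5929, -0.1981, 0.0897]
tool_rot: [0.066, 0.873, -0.482, -0.035]
ft_force: [4.2, 8.2, 0.7]
grip_width: -0.0002
grasp_force: 4.3
```

Request:
send_rows:
  steps: "-1 .0008 -.0019 0 0 0 0;-1 .0008 -.0019 0 0 0 0;-1 0 0 0 0 0 0;-1 0 0 0 0 0 0;-1 0 0 0 0 0 0"

```text
clock: 16.08
eef_pos: [0.595, -0.2015, 0.0897]
tool_rot: [0.067, 0.873, -0.482, -0.035]
ft_force: [5.9, 9.3, -0.3]
grip_width: -0.0001
grasp_force: 5.0
```

```bash
cat >> h.py <<'E'
def beta():
    c=snap("top");w=world(c);d=w[...,:2]-C;z=w[...,2]-.09
    F=d@f;l=d@L
    m=(c["frame"].max(-1)<90)&(z>.022)&(z<.042)&(np.hypot(F,l)<.048)
    # drop finger: points beyond its leading edge
    o=get_obs();q=R.from_quat(o['tool_rot']).as_matrix();t=(w-o['eef_pos'])@q
    m&=t[...,2]>-.030
    r=np.hypot(F,l);i=m&(r>.022)
    print('n',i.sum(),'beta',np.degrees(np.arctan2(l[i].mean(),F[i].mean())).round(1),'maxr',r[i].max(), o['ft_force'].round(1))
E
python3 -c "
from h import *
beta()"
```

```text
n 6 beta 30.2 maxr 0.03272682603949337 [6.  9.7 0.3]
```

Request:
send_rows:
  steps: "-1 .0008 -.0019 0 0 0 0;-1 .0008 -.0019 0 0 0 0;-1 0 0 0 0 0 0;-1 0 0 0 0 0 0;-1 0 0 0 0 0 0"

```text
clock: 16.55
eef_pos: [0.5966, -0.2059, 0.0898]
tool_rot: [0.067, 0.873, -0.483, -0.035]
ft_force: [6.2, 6.4, -0.0]
grip_width: 0.0002
grasp_force: 3.6
```

```bash
python3 -c "
from h import *
beta()"
```

```text
n 5 beta 23.5 maxr 0.028512975047725993 [ 5.9  5.7 -0.4]
```

Request:
send_rows:
  steps: "-1 .0006 -.0018 0 0 0 0;-1 .0006 -.0018 0 0 0 0;-1 0 0 0 0 0 0;-1 0 0 0 0 0 0;-1 0 0 0 0 0 0"

```text
clock: 17.02
eef_pos: [0.5948, -0.2115, 0.0894]
tool_rot: [0.066, 0.872, -0.483, -0.038]
ft_force: [-0.8, -0.0, 0.1]
grip_width: -0.0
grasp_force: 0.0
```

```bash
python3 -c "
from h import *
beta()"
```

```text
n 14 beta 1.2 maxr 0.039438175907143116 [-0.3 -1.2 -0.3]
```

The force dropped away and the pointer now reads 1° from the box's -x, so it snapped into the middle position. I'll retreat and go round behind the hood.

Request:
send_rows:
  steps: "-1 .0018 .0119 0 0 0 0;-1 .0018 .0119 0 0 0 0;-1 .0018 .0119 0 0 0 0;-1 .0018 .0119 0 0 0 0;-1 .0018 .0119 0 0 0 0"

```text
clock: 17.48
eef_pos: [0.6041, -0.1514, 0.0896]
tool_rot: [0.066, 0.872, -0.483, -0.038]
ft_force: [0.6, -0.6, -0.7]
grip_width: -0.0002
grasp_force: 0.0
```

Request:
send_rows:
  steps: "-1 0 0 .036 0 0 0;-1 0 0 .036 0 0 0;-1 0 0 .036 0 0 0;-1 0 0 .036 0 0 0;-1 0 0 .036 0 0 0"

```text
clock: 17.9
eef_pos: [0.6039, -0.1519, 0.2712]
tool_rot: [0.066, 0.872, -0.483, -0.038]
ft_force: [0.5, -0.3, 0.3]
grip_width: 0.0001
grasp_force: 0.0
```

Request:
send_rows:
  steps: "-1 -.018 .008 -.0045 0 0 0;-1 -.018 .008 -.0045 0 0 0;-1 -.018 .008 -.0045 0 0 0;-1 -.018 .006 -.0045 0 0 0;-1 -.018 .004 -.0045 0 0 0"

```text
clock: 18.32
eef_pos: [0.5134, -0.1174, 0.247]
tool_rot: [0.066, 0.872, -0.483, -0.037]
ft_force: [0.6, -0.6, 0.8]
grip_width: 0.0001
grasp_force: 0.0
```

Request:
send_rows:
  steps: "-1 -.018 .003 -.0045 0 0 0;-1 -.018 .003 -.0045 0 0 0;-1 -.018 .003 -.0045 0 0 0;-1 -.018 .003 -.0045 0 0 0;-1 -.018 .003 -.0045 0 0 0"

```text
clock: 18.73
eef_pos: [0.4233, -0.1028, 0.2245]
tool_rot: [0.066, 0.872, -0.483, -0.037]
ft_force: [0.2, -0.2, 0.3]
grip_width: -0.0001
grasp_force: 0.0
```

```bash
cat >> h.py <<'E'
def st():
    o=get_obs();p=o['eef_pos'];q=R.from_quat(o['tool_rot']).as_matrix();t=p-.033*q[:,2];print('tip Fh,l,zh',((t[:2]-C)@f+.064).round(4),((t[:2]-C)@L).round(4),(t[2]-.092).round(4),o['ft_force'].round(1))
E
python3 -c "
from h import *
sw();hood();st()"
```

```text
handle px 95
angle of far pts beta [  8.   7.  11.   7.  -6.  11.   7.  -7.  12.   6.  -9. -10.] r [39. 37. 34. 34. 34. 32. 31. 31. 28. 29. 29. 26.]
scene 23 lip theta 1.532 rmax 0.16558006739909076
top 65 lip theta 1.543 rmax 0.166910587742704
tip Fh,l,zh -0.0836 0.1011 0.1504 [-0.1 -1.  -0.7]
```

Request:
send_rows:
  steps: "-1 -.0023 -.015 0 0 0 0;-1 -.0023 -.015 0 0 0 0;-1 -.0023 -.015 0 0 0 0;-1 -.0023 -.015 0 0 0 0;-1 -.0023 -.015 0 0 0 0"

```text
clock: 19.3
eef_pos: [0.414, -0.1786, 0.225]
tool_rot: [0.067, 0.872, -0.483, -0.037]
ft_force: [-0.2, 0.2, -0.4]
grip_width: -0.0
grasp_force: 0.0
```

Request:
send_rows:
  steps: "-1 .007 -.0011 .0007 0 0 0;-1 .007 -.0011 .0007 0 0 0;-1 .007 -.0011 .0007 0 0 0;-1 .007 -.0011 .0007 0 0 0;-1 .007 -.0011 .0007 0 0 0"

```text
clock: 19.72
eef_pos: [0.4492, -0.1827, 0.2282]
tool_rot: [0.066, 0.872, -0.483, -0.037]
ft_force: [-0.5, 0.1, 0.9]
grip_width: 0.0001
grasp_force: 0.8
```

Request:
send_rows:
  steps: "-1 .007 -.0011 .0007 0 0 0;-1 .007 -.0011 .0007 0 0 0;-1 .007 -.0011 .0007 0 0 0;-1 .007 -.0011 .0007 0 0 0;-1 .007 -.0011 .0007 0 0 0"

```text
clock: 20.13
eef_pos: [0.4837, -0.1885, 0.2314]
tool_rot: [0.066, 0.872, -0.483, -0.037]
ft_force: [-1.6, 0.3, -1.2]
grip_width: 0.0
grasp_force: 0.4
```

```bash
python3 -c "
from h import *
hood();st()"
```

```text
scene 22 lip theta 1.222 rmax 0.1658530336868358
top 147 lip theta 1.226 rmax 0.1678699620161172
tip Fh,l,zh -0.011 0.0253 0.157 [ 0.2  0.3 -0.4]
```

Closing as planned (1.22 rad = 70°).

Request:
send_rows:
  steps: "-1 .0107 -.0016 0 0 0 0;-1 .0107 -.0016 -.0005 0 0 0;-1 .0107 -.0016 -.001 0 0 0;-1 .0107 -.0016 -.0015 0 0 0;-1 .0107 -.0016 -.002 0 0 0"

```text
clock: 20.65
eef_pos: [0.5367, -0.1966, 0.2265]
tool_rot: [0.066, 0.872, -0.483, -0.037]
ft_force: [-0.9, 0.4, 0.5]
grip_width: -0.0
grasp_force: 0.3
```

Request:
send_rows:
  steps: "-1 .01 -.0015 -.0035 0 0 0;-1 .01 -.0015 -.004 0 0 0;-1 .01 -.0015 -.0045 0 0 0;-1 .01 -.0015 -.005 0 0 0;-1 .009 -.0014 -.0055 0 0 0"

```text
clock: 21.07
eef_pos: [0.5859, -0.2041, 0.2038]
tool_rot: [0.066, 0.872, -0.483, -0.037]
ft_force: [-0.5, -0.5, 0.5]
grip_width: 0.0004
grasp_force: 0.2
```

Request:
send_rows:
  steps: "-1 .007 -.001 -.005 0 0 0;-1 .0065 -.001 -.0055 0 0 0;-1 .006 -.0009 -.0055 0 0 0;-1 .0055 -.0008 -.006 0 0 0;-1 .005 -.0008 -.006 0 0 0"

```text
clock: 21.48
eef_pos: [0.6159, -0.2085, 0.1754]
tool_rot: [0.066, 0.872, -0.483, -0.037]
ft_force: [-0.4, 0.2, 0.6]
grip_width: 0.0003
grasp_force: 0.1
```

```bash
python3 -c "
from h import *
hood();st()"
```

```text
scene 84 lip theta 0.313 rmax 0.16517815000656158
top 194 lip theta 0.302 rmax 0.1652215563327828
tip Fh,l,zh 0.1219 0.0256 0.1 [ 0.2  0.4 -0.3]
```

Request:
send_rows:
  steps: "-1 .005 -.0007 -.006 0 0 0;-1 .0045 -.0007 -.0065 0 0 0;-1 .004 -.0006 -.007 0 0 0;-1 .003 -.0005 -.006 0 0 0;-1 .002 -.0003 -.005 0 0 0"

```text
clock: 22.0
eef_pos: [0.6342, -0.2113, 0.1446]
tool_rot: [0.066, 0.872, -0.483, -0.037]
ft_force: [-0.2, 0.3, 0.7]
grip_width: 0.0003
grasp_force: 0.1
```

```bash
python3 -c "
from h import *
hood();st()"
```

```text
scene 104 lip theta 0.089 rmax 0.16404680821474799
top 179 lip theta 0.08 rmax 0.1652347603010449
tip Fh,l,zh 0.1403 0.0256 0.0695 [-0.7  0.2  0. ]
```

Request:
send_rows:
  steps: "-1 0 0 -.002 0 0 0;-1 0 0 -.002 0 0 0;-1 0 0 -.002 0 0 0;-1 0 0 -.002 0 0 0;-1 0 0 0 0 0 0"

```text
clock: 22.52
eef_pos: [0.6337, -0.2112, 0.1373]
tool_rot: [0.066, 0.872, -0.483, -0.037]
ft_force: [0.7, -0.2, 0.0]
grip_width: 0.0
grasp_force: 0.0
```

Request:
send_rows:
  steps: "-1 0 0 -.0015 0 0 0;-1 0 0 -.0015 0 0 0;-1 0 0 0 0 0 0;-1 0 0 0 0 0 0;-1 0 0 0 0 0 0"

```text
clock: 22.93
eef_pos: [0.6339, -0.2112, 0.1346]
tool_rot: [0.066, 0.872, -0.483, -0.037]
ft_force: [0.0, 0.5, -0.1]
grip_width: 0.0002
grasp_force: 0.0
```

```bash
python3 -c "
from h import *
hood();st()"
```

```text
scene 113 lip theta 0.02 rmax 0.16645469770335009
top 170 lip theta 0.021 rmax 0.16519278463566242
tip Fh,l,zh 0.1406 0.0258 0.0602 [-0.5  0.5 -0.9]
```

Request:
send_rows:
  steps: "-1 0 0 -.001 0 0 0;-1 0 0 -.001 0 0 0;-1 0 0 -.001 0 0 0;-1 0 0 0 0 0 0;-1 0 0 0 0 0 0"

```text
clock: 23.45
eef_pos: [0.6342, -0.2113, 0.1326]
tool_rot: [0.066, 0.872, -0.484, -0.037]
ft_force: [-0.6, 1.0, 4.9]
grip_width: 0.0001
grasp_force: 2.4
```

```bash
python3 -c "
from h import *
hood();st()"
```

```text
scene 112 lip theta 0.009 rmax 0.16510683382013394
top 170 lip theta 0.009 rmax 0.16528247792517411
tip Fh,l,zh 0.1408 0.0257 0.058 [-1.1  2.   5.5]
```

The hood is against its stop (5 N, reading at the shut value). I'll retreat upward and check.

Request:
send_rows:
  steps: "-1 0 0 .005 0 0 0;-1 0 0 .015 0 0 0;-1 0 .01 .03 0 0 0;-1 0 .02 .03 0 0 0;-1 0 .03 .03 0 0 0"

```text
clock: 23.97
eef_pos: [0.6327, -0.1536, 0.242]
tool_rot: [0.068, 0.872, -0.483, -0.039]
ft_force: [1.1, -0.0, -0.3]
grip_width: 0.0002
grasp_force: 0.0
```

Request:
send_rows:
  steps: "-1 0 .03 .01 0 0 0;-1 0 .03 0 0 0 0;-1 0 .02 0 0 0 0;-1 0 0 0 0 0 0;-1 0 0 0 0 0 0"

```text
clock: 24.38
eef_pos: [0.6343, -0.0702, 0.25]
tool_rot: [0.065, 0.872, -0.483, -0.037]
ft_force: [0.0, 0.2, -0.0]
grip_width: 0.0002
grasp_force: 0.0
```

```bash
python3 -c "
from h import *
hood();st()
b=snap('top');cv2.imwrite('pics/a8.png',cv2.resize(b['frame'][100:290,140:420],(800,543),interpolation=cv2.INTER_CUBIC)[:,:,::-1])"
```

```text
scene 118 lip theta 0.01 rmax 0.16565545245645946
top 168 lip theta 0.009 rmax 0.16526233183450556
tip Fh,l,zh 0.1194 0.163 0.176 [-0.6 -0.  -0.3]
```

View pics/a8.png

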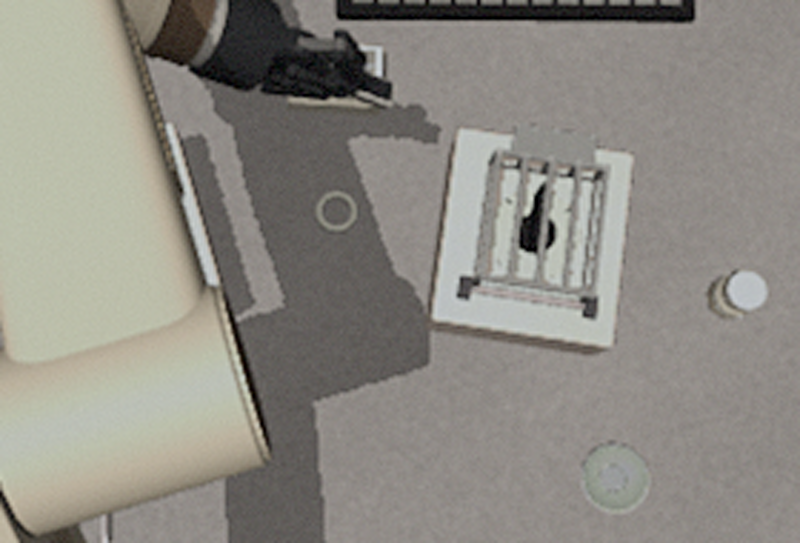

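The hood is shut (lip at (555,140)), the pointer (542,195) is in the middle, and the arm is clear. Handing in.

```bash
python3 -c "
from workcell import *
print(job_done())"
```

```text
the job is handed in; nothing more can be done
None
```

The lamp supply is at standby and the job is handed in, verdict not shown: the switch reads in its middle position, the hood reads shut and the arm is clear; the first lift and the first switch push both slipped and were redone.

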